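# Wipe the copper offcuts into the scrap trough

### The arm

A 7-joint arm with a two-finger parallel gripper is mounted at the origin on the work surface. World frame = base frame: x ahead of the robot, y to its left, z up, the work surface at z = 0. Lengths are in m, angles in rad, forces in N, time in s.
With the tool pointing down it reaches from about 0.4 to 0.85 m from the base axis. Payload 10.4 kg.
Tool frame: the origin (TCP) lies where the fingers leave the gripper's body, on its centre line; the fingertips stand 70 mm ahead of it and the grasp point (between the pads) lies r.grip_depth ahead of it (r.grip_depth is the distance from the TCP to the grasp point, in m); z points along the fingers, y is the direction in which the jaws open and shut (so a half turn about z gives the same grasp; the last joint's range is limited). The gripper opens to 87 mm and grips with 3 to 60 N. Pads are 19 mm wide; open, the fingers measure 117 mm over their backs; the gripper's body (75 mm by 190 mm) begins 51 mm behind the grasp point.
Start: joints at [-1.18, 0.332, -0.065, 1.46, 0.022, 1.35, -0.088], TCP at [0.251, 0.572, 0.292] pointing down, gripper open.
Joint ranges: [-2.6, 2.6], [-0.5, 2.12], [-1.47, 1.34], [0.16, 2.42], [-1.27, 4.41], [0.06, 2.06], [-2.6, 2.6]. Speed limits (rad/s): [2.22, 2.22, 2.79, 2.79, 3.14, 3.14, 3.14].

### API

Orientations are given as a unit quaternion [x, y, z, w].
In Python, from bench import monitor, viewer, workorder, nets, r gives the robot as it stands.
- The arm moves only by the tool drive_tool, never from a script. Its argument "plan" is a list of rows, each an object of numbers: "rx", "ry", "rz": the turn, a rotation vector about the tool's x, y, z in units of 360 degrees (1.0 is 360 degrees); "x", "y", "z": the shift along the tool's x, y, z in units of 1000 mm (1.0 is 1000 mm); "fingers": the opening, from 0 (shut) to 1 (fully open). In form: [{"rx": .., "ry": .., "rz": .., "x": .., "y": .., "z": .., "fingers": ..}, ...]. A call has 1 to 12 rows; each row is the pose to reach, as a shift and turn from the pose commanded when the call began, along the tool's axes at that moment, turning the shorter way round; what a row does not reach only later rows make up. A row lasts 1/8 s, in which the tool goes at most 62.5 mm and 10.7 degrees, less where a joint would pass 70% of its speed; a pose out of reach is approached as far as the arm can. A call with a number of a shift or a turn outside -1 to 1 is refused whole. A call with a gripper value outside its range is refused whole. The fingers move at their own pace and stop on an object; "squeeze" is the grip in N (left out, the last holds). Time passes only in rows, so rows that repeat a pose let the fingers close. It gives the time, the measured TCP pose, the force and the opening at its end, in the units of the state.
- monitor.read_state(): the state, without advancing time (a new reading comes with each control period).
- viewer.camera(name): name is "side" or "top"; returns a dict with "color" (384x512x3 uint8, red, green, blue), "depth" (384x512 float32, m along the optical axis (not along the pixel's ray), 0 where there is no reading), "camera_matrix" (3x3 intrinsics, pixels), "D" ([k1, k2, p1, p2, k3] as OpenCV has them; the pictures are not rectified), "xyz" and "rotation" of the camera in the world. Camera axes: x right, y down, z forward; pixel columns grow to the right and rows downward; lengths in m; the calibration is good to about 2 mm. A picture is of the moment at which its call begins.
- workorder.close_job(): hands the job in, once; it reports no verdict.
Trained networks look in the newest picture that a camera, given by its name, has taken for a name from the list of things; names that differ only in an ending like _2 or _b are one class to them, and where a whole thing is asked for, a point or a joint stands for the part that bears it (a point fixed in the world has none). Each returns a list of dicts, best first, with "confidence" (0 to 1); they miss things now and then, are a little off and sometimes report something else, mostly with a low value. They report only what shows in the picture. A call takes as long as a camera call.
- nets.find_in(label, camera): "centre" ([x, y, z] in m, in world coordinates, good to about 4 mm: the middle of the surface that is visible of it).
- nets.regions_of(label, camera): "region" (384x512 bool, what is visible of it).
The state is a dict: "time": time; "joint_positions": joint angles; "joint_vel": joint speeds; "joint_torque": joint torques, N m; "ee_pos": TCP position; "eef_rot": TCP orientation; "ft_force": force on the tool from outside, world axes, zero at the start; "torque": the same for the moment, N m; "width": finger opening in m.
Only numpy, scipy, OpenCV 4.12 (cv2) and the standard library are available. Lean on these libraries where they do the work, as an engineer would, in place of code of your own. Each camera call takes 0.05 s, during which the arm holds its last target.

### The job

Pick up the blue-handled scraper block and use it to wipe both loose copper offcuts off the white plate into the dark scrap trough along its edge; do not touch the offcuts with the gripper. Then stand the scraper upright on the green bench and let go of it.

Things in the scene. Friction and masses are not known exactly. Their poses are not given: they have to be found in the camera images.
- scraper: scraper block, loose, 250 g, upright on the bench. Black hard wiping strip 130 x 22 mm (x, y), 0 to 8 mm above its underside; aluminium foot 130 x 34 mm, 8 to 28 mm; blue handle 60 x 24 mm, 28 to 80 mm: grip it from above across the 24 mm. The strip's long faces, 11 mm from the centre plane, push the offcuts; wipe along its y, either way. Origin: centre of the underside, z up.
- plate: fixed smooth white plate 160 x 160 mm, no rim, top at z 40 mm; dark open steel trough along its +y edge, inside x -80 to 80, y 80 to 177 mm, floor z 10, walls z 34 mm (the scraper passes over). Turned up to 20 degrees. Origin: under the white plate's centre at bench height, y towards the trough. The offcuts' centres start within x +-40 and y -20 to 40 mm, so the scraper fits behind them.
- chip_a: copper offcut of a bus bar, a loose plain block 18 x 12 x 6 mm (x, y, z), 11.5 g, lying flat on the white plate at the start. Origin: centre of its underside.
- chip_b: copper offcut of a bus bar, a loose plain block 18 x 12 x 6 mm (x, y, z), 11.5 g, lying flat on the white plate at the start. Origin: centre of its underside.

How it is judged:
By the outcome, as a careful person would: the job done as asked, in the order asked, and still so for the second after the job is handed in, with the robot touching nothing.
It also fails if it takes over 45 s, if anything falls off the work surface, if the arm or the gripper's body presses on something with over 40 N, if the wrist force passes 120 N, or if a joint passes its speed limit or range.

## Working session

There is one attempt and no reset: what is moved stays moved. The work goes in short steps, Python scripts to look and compute and a tool call to move; the robot and the scene stay as the last step left them, time stands still between calls to the robot, and variables do not carry over. Pictures are saved under pics/ and viewed, and the job is handed in when it is done.

Besides the shell and the picture viewer there is one more tool, called after "Call:" as a command line: name --argument value ..., lists and objects as JSON in quotes. drive_tool: Moves the arm, as the interface text tells. Its arguments: {"type":"object","properties":{"plan":{"type":"array","items":{"type":"object","properties":{"rx":{"type":"number","minimum":-1,"maximum":1},"ry":{"type":"number","minimum":-1,"maximum":1},"rz":{"type":"number","minimum":-1,"maximum":1},"x":{"type":"number","minimum":-1,"maximum":1},"y":{"type":"number","minimum":-1,"maximum":1},"z":{"type":"number","minimum":-1,"maximum":1},"fingers":{"type":"number"}}}},"squeeze":{"type":"number"}},"required":["plan"]}

```bash
mkdir -p pics
cat > h.py <<'E'
import numpy as np, cv2
from scipy.spatial.transform import Rotation as R
from bench import monitor, viewer, workorder, nets, r
def cam(n):
    c=viewer.camera(n); return c
def save(c,f): cv2.imwrite('pics/'+f,c['color'][:,:,::-1])
def rot(c):
    q=np.array(c['rotation']); return q if q.shape==(3,3) else R.from_quat(q).as_matrix()
def world(c,uv):
    uv=np.array(uv,float).reshape(-1,2)
    n=cv2.undistortPoints(uv.reshape(-1,1,2),np.array(c['camera_matrix']),np.array(c['D'])).reshape(-1,2)
    d=c['depth'][uv[:,1].round().astype(int),uv[:,0].round().astype(int)]
    p=np.c_[n*d[:,None],d]; p=p@rot(c).T+np.array(c['xyz']); p[d==0]=np.nan
    return p
def cloud(c,mask):
    v,u=np.nonzero(mask); p=world(c,np.c_[u,v]); return p[~np.isnan(p[:,0])]
E
python3 - <<'E'
from h import *
s=monitor.read_state(); print(s['time'],s['ee_pos'],s['eef_rot'],s['width'],s['ft_force'],r.grip_depth)
for n in ['top','side']:
    c=cam(n); save(c,n+'0.png'); print(n,c['xyz'],c['rotation'])
    for l in ['scraper','plate','chip_a']:
        print(l,[(np.round(d['centre'],4),round(d['confidence'],2)) for d in nets.find_in(l,n)])
print(monitor.read_state()['time'])
E
```

```text
0.0 [0.25121241 0.57198568 0.29148483] [ 2.05437541e-01  9.78669993e-01 -6.71256293e-04 -1.05891088e-04] 0.08708897567094087 [0.48388452 0.47313924 0.67420747] 0.051
top [ 0.36041638 -0.01463284  1.12048148] [ 0.71266459 -0.69750263  0.05741688 -0.04798503]
scraper [(array([0.5121, 0.3274, 0.0245]), 0.6)]
plate [(array([ 0.485 , -0.0139,  0.0418]), 0.97)]
chip_a [(array([ 0.5254, -0.034 ,  0.0403]), 0.5)]
side [ 0.09230905 -0.47272235  0.7119778 ] [ 0.86826744 -0.34029116  0.13379975 -0.33527781]
scraper [(array([0.5073, 0.3258, 0.0295]), 0.61)]
plate [(array([ 0.4787, -0.0371,  0.0372]), 0.75)]
chip_a []
0.4
```

View pics/top0.png

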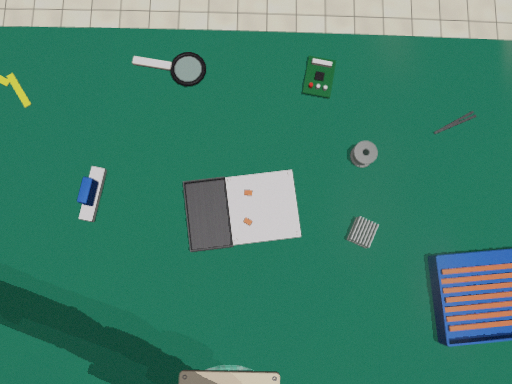

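View pics/side0.png

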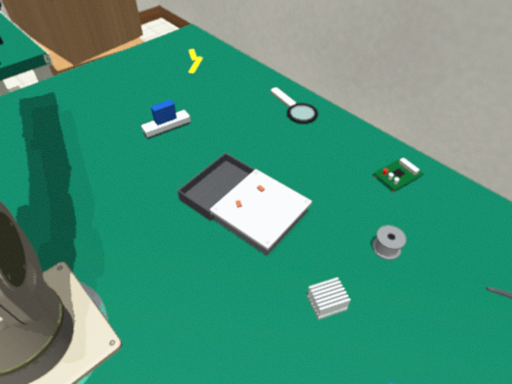

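```bash
cat > m.py <<'E'
from h import *
def rect(p):
    (a,b),(w,h),ang=cv2.minAreaRect((p[:,:2]*1000).astype(np.float32)); return np.round([a,b,w,h,ang],1)
def masks(c):
    im=c['color'].astype(int); R_,G,B=im[...,0],im[...,1],im[...,2]
    white=(im.min(2)>150); blue=(B>90)&(B>R_+60)&(B>G+40); cop=(R_>130)&(R_>B+60)&(G<R_-40)&(G>40)
    return white,blue,cop
def report(n):
    c=cam(n); w,b,k=masks(c)
    def comp(m,lo,hi):
        q=cv2.connectedComponentsWithStats(m.astype(np.uint8))
        for i in range(1,q[0]):
            a=q[2][i,4]
            if a<lo or a>hi: continue
            p=cloud(c,q[1]==i)
            if len(p)<lo: continue
            if abs(p[:,0].mean()-.5)>.2 or abs(p[:,1].mean()-.13)>.33: continue
            print(n,'px',q[3][i].round(0),'n',a,'med',np.median(p,0).round(4),'z',np.percentile(p[:,2],[5,95]).round(3),'rect',rect(p))
            yield p
    print('white');W=list(comp(w,100,99999))
    print('blue');Bl=list(comp(b,40,5000))
    for p in Bl:
        t=p[p[:,2]>.072]
        if len(t)>20: print(' top of handle',rect(t),t.mean(0))
    print('copper');K=list(comp(k,8,200))
    return c
E
python3 - <<'E'
from m import *
for n in ['top','side']: report(n)
E
```

```text
white
top px [ 92. 194.] n 459 med [0.5046 0.3333 0.0273] z [0.024 0.031] rect [517.  336.5  34.9 129.1  79.9]
top px [263. 207.] n 4561 med [ 0.4914 -0.0685  0.0392] z [0.036 0.043] rect [492.9 -67.4 160.1 159.2   8.1]
blue
top px [ 84. 190.] n 265 med [0.5156 0.3366 0.079 ] z [0.075 0.082] rect [516.2 336.9  22.3  58.3  80.3]
 top of handle [516.3 336.9  22.3  58.1  80.3] [0.51599183 0.33654891 0.07891192]
copper
top px [248. 192.] n 34 med [ 0.5242 -0.0328  0.0449] z [0.041 0.049] rect [524.3 -31.7   9.6  16.4   3.9]
top px [247. 221.] n 32 med [ 0.4566 -0.0331  0.045 ] z [0.042 0.049] rect [456.5 -33.   15.7  10.3  56.9]
white
side px [164. 123.] n 367 med [0.4975 0.3286 0.0269] z [0.016 0.03 ] rect [526.  351.1  72.8 144.4  79.4]
side px [261. 207.] n 4208 med [ 0.4859 -0.0751  0.04  ] z [0.038 0.042] rect [506.8 -56.2 195.4 183.2   8.4]
blue
side px [163. 111.] n 419 med [0.5117 0.3276 0.0652] z [0.037 0.081] rect [515.8 334.2  28.9  60.3  80.9]
 top of handle [516.2 335.6  26.   60.   80.9] [0.51292538 0.33295639 0.0787272 ]
copper
side px [260. 188.] n 26 med [ 0.5223 -0.0346  0.0457] z [0.043 0.048] rect [522.2 -34.5  14.3   9.8  82.5]
side px [238. 203.] n 32 med [ 0.4554 -0.0361  0.0459] z [0.043 0.048] rect [455.7 -34.6  15.   10.9  61.3]
```

```bash
cat > go.py <<'E'
from h import *
def rel(x,y,z,ya):
    s=monitor.read_state(); q=R.from_quat(s['eef_rot']); M=q.as_matrix()
    a=np.radians(ya); Y=np.array([np.cos(a),np.sin(a),0]); Z=np.array([0,0,-1.]); T=np.c_[np.cross(Y,Z),Y,Z]
    d=M.T@(np.array([x,y,z])-s['ee_pos']); rv=R.from_matrix(M.T@T).as_rotvec()/(2*np.pi)
    print('shift',d.round(4),'turn',rv.round(4),'at',np.round(s['ee_pos'],4),'yang',np.degrees(np.arctan2(M[1,1],M[0,1])).round(2),'zax',M[:,2].round(4),'F',np.round(s['ft_force'],2),'w',round(s['width'],4),'t',s['time'],'j',np.round(s['joint_positions'],2))
E
python3 -c "
from go import *
rel(.5165,.3365,.18,80); rel(.5165,.3365,.106,80)"
```

```text
shift [-0.3376 -0.1092  0.1122] turn [ 0.     -0.     -0.0381] at [0.2513 0.5723 0.2922] yang 66.29 zax [-0.  0. -1.] F [ 0.26 -0.68  0.07] w 0.087 t 0.5 j [-1.18  0.33 -0.06  1.46  0.02  1.35 -0.09]
shift [-0.3376 -0.1092  0.1862] turn [ 0.     -0.     -0.0381] at [0.2513 0.5723 0.2922] yang 66.29 zax [-0.  0. -1.] F [ 0.26 -0.68  0.07] w 0.087 t 0.5 j [-1.18  0.33 -0.06  1.46  0.02  1.35 -0.09]
```

Call:
drive_tool --plan '[{"x": -0.0563, "y": -0.0182, "z": 0.0187, "rz": -0.006, "fingers": 1}, {"x": -0.1125, "y": -0.0364, "z": 0.0374, "rz": -0.013, "fingers": 1}, {"x": -0.1688, "y": -0.0546, "z": 0.0561, "rz": -0.019, "fingers": 1}, {"x": -0.225, "y": -0.0728, "z": 0.0748, "rz": -0.025, "fingers": 1}, {"x": -0.281, "y": -0.091, "z": 0.0935, "rz": -0.032, "fingers": 1}, {"x": -0.3376, "y": -0.1092, "z": 0.1122, "rz": -0.0381, "fingers": 1}, {"x": -0.3376, "y": -0.1092, "z": 0.1122, "rz": -0.0381, "fingers": 1}, {"x": -0.3376, "y": -0.1092, "z": 0.1122, "rz": -0.0381, "fingers": 1}, {"x": -0.3376, "y": -0.1092, "z": 0.1122, "rz": -0.0381, "fingers": 1}]'

```text
validation failed for argument at $.pl...
```

```bash
python3 -c "
from go import *
rel(.5165,.3365,.106,80); c=cam('side'); save(c,'side1.png'); c=cam('top'); save(c,'top1.png')"
```

```text
shift [-0.3376 -0.1092  0.1862] turn [ 0.     -0.     -0.0381] at [0.2513 0.5723 0.2922] yang 66.29 zax [-0.  0. -1.] F [ 0.26 -0.68  0.07] w 0.087 t 0.5 j [-1.18  0.33 -0.06  1.46  0.02  1.35 -0.09]
```

View pics/side1.png

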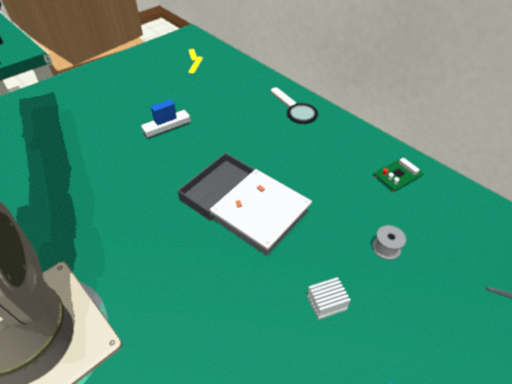

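The drive call was refused by validation and nothing moved: the picture is unchanged, with the scraper at about (165,120). I'll retry with every key given in each row.

Call:
drive_tool --plan '[{"rx": 0.0, "ry": 0.0, "rz": -0.006, "x": -0.056, "y": -0.018, "z": 0.019, "fingers": 1.0}]'

```text
time: 0.72
ee_pos: [0.2918, 0.5363, 0.2741]
eef_rot: [0.183, 0.983, 0.002, -0.001]
ft_force: [2.7, -0.2, -0.4]
width: 0.0868
```

Call:
drive_tool --plan '[{"rx": 0.0, "ry": 0.0, "rz": 0.0, "x": 0.0, "y": 0.0, "z": 0.0, "fingers": 1.0}, {"rx": 0.0, "ry": 0.0, "rz": 0.0, "x": 0.0, "y": 0.0, "z": 0.0, "fingers": 1.0}]'

```text
time: 0.98
ee_pos: [0.2954, 0.5333, 0.2734]
eef_rot: [0.187, 0.982, 0.0, -0.0]
ft_force: [-0.3, 0.4, 0.3]
width: 0.0871
```

```bash
python3 -c "
from go import *
rel(.5165,.3365,.18,80)"
```

```text
shift [-0.2781 -0.1016  0.0933] turn [ 0.     -0.     -0.0322] at [0.2954 0.5333 0.2734] yang 68.4 zax [-2.e-04  4.e-04 -1.e+00] F [-0.3   0.38  0.26] w 0.0871 t 0.975 j [-1.1   0.31 -0.05  1.53  0.01  1.3   0.04]
```

Call:
drive_tool --plan '[{"rx": 0.0, "ry": 0.0, "rz": -0.006, "x": -0.056, "y": -0.02, "z": 0.018, "fingers": 1.0}, {"rx": 0.0, "ry": 0.0, "rz": -0.013, "x": -0.111, "y": -0.041, "z": 0.037, "fingers": 1.0}, {"rx": 0.0, "ry": 0.0, "rz": -0.019, "x": -0.167, "y": -0.061, "z": 0.056, "fingers": 1.0}, {"rx": 0.0, "ry": 0.0, "rz": -0.026, "x": -0.222, "y": -0.081, "z": 0.075, "fingers": 1.0}, {"rx": 0.0, "ry": 0.0, "rz": -0.032, "x": -0.278, "y": -0.102, "z": 0.093, "fingers": 1.0}, {"rx": 0.0, "ry": 0.0, "rz": -0.032, "x": -0.278, "y": -0.102, "z": 0.093, "fingers": 1.0}, {"rx": 0.0, "ry": 0.0, "rz": -0.032, "x": -0.278, "y": -0.102, "z": 0.093, "fingers": 1.0}]'

```text
time: 1.85
ee_pos: [0.5157, 0.3378, 0.1805]
eef_rot: [0.087, 0.996, 0.001, -0.0]
ft_force: [0.4, -0.2, -0.1]
width: 0.0868
```

```bash
python3 -c "
from go import *
rel(.5165,.3365,.106,80); c=cam('side'); save(c,'side2.png')"
```

```text
shift [-0.001  -0.0013  0.0745] turn [ 0.0002 -0.0001  0.0001] at [0.5157 0.3378 0.1805] yang 80.03 zax [-4.0e-04  1.1e-03 -1.0e+00] F [ 0.37 -0.24 -0.13] w 0.0868 t 1.85 j [-0.71  0.39  0.07  1.62 -0.03  1.13  0.77]
```

View pics/side2.png

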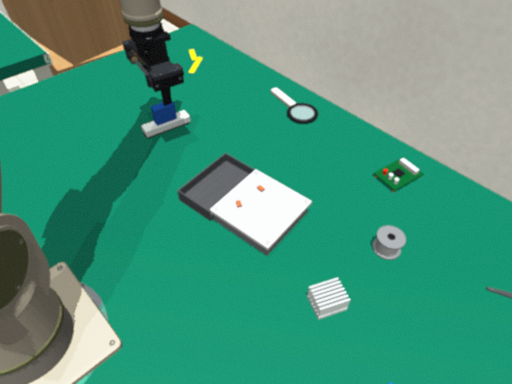

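The gripper is above the scraper, with a finger at about (168,95) over the handle at (164,113). I'll go down and grip.

Call:
drive_tool --plan '[{"rx": 0.0, "ry": 0.0, "rz": 0.0, "x": -0.001, "y": -0.001, "z": 0.025, "fingers": 1.0}, {"rx": 0.0, "ry": 0.0, "rz": 0.0, "x": -0.001, "y": -0.001, "z": 0.05, "fingers": 1.0}, {"rx": 0.0, "ry": 0.0, "rz": 0.0, "x": -0.001, "y": -0.001, "z": 0.068, "fingers": 1.0}, {"rx": 0.0, "ry": 0.0, "rz": 0.0, "x": -0.001, "y": -0.001, "z": 0.0745, "fingers": 1.0}, {"rx": 0.0, "ry": 0.0, "rz": 0.0, "x": -0.001, "y": -0.001, "z": 0.0745, "fingers": 1.0}, {"rx": 0.0, "ry": 0.0, "rz": 0.0, "x": -0.001, "y": -0.001, "z": 0.0745, "fingers": 1.0}]'

```text
time: 2.65
ee_pos: [0.5177, 0.3356, 0.1067]
eef_rot: [0.087, 0.996, 0.001, 0.001]
ft_force: [0.3, 0.1, 0.7]
width: 0.0868
```

Call:
drive_tool --plan '[{"rx": 0.0, "ry": 0.0, "rz": 0.0, "x": 0.0, "y": 0.0, "z": 0.0, "fingers": 0.15}, {"rx": 0.0, "ry": 0.0, "rz": 0.0, "x": 0.0, "y": 0.0, "z": 0.0, "fingers": 0.15}, {"rx": 0.0, "ry": 0.0, "rz": 0.0, "x": 0.0, "y": 0.0, "z": 0.0, "fingers": 0.15}, {"rx": 0.0, "ry": 0.0, "rz": 0.0, "x": 0.0, "y": 0.0, "z": 0.0, "fingers": 0.15}, {"rx": 0.0, "ry": 0.0, "rz": 0.0, "x": 0.0, "y": 0.0, "z": 0.0, "fingers": 0.15}, {"rx": 0.0, "ry": 0.0, "rz": 0.0, "x": 0.0, "y": 0.0, "z": 0.0, "fingers": 0.15}, {"rx": 0.0, "ry": 0.0, "rz": 0.0, "x": 0.0, "y": 0.0, "z": 0.0, "fingers": 0.15}, {"rx": 0.0, "ry": 0.0, "rz": 0.0, "x": 0.0, "y": 0.0, "z": 0.0, "fingers": 0.15}]' --squeeze 40

```text
time: 3.65
ee_pos: [0.5173, 0.3353, 0.1058]
eef_rot: [0.087, 0.996, 0.0, 0.0]
ft_force: [0.4, 1.2, -0.0]
width: 0.0236
```

```bash
python3 -c "
from go import *
rel(.5165,.3365,.106,80)"
```

```text
shift [ 0.001   0.001  -0.0002] turn [ 0.0001  0.     -0.0001] at [0.5173 0.3353 0.1058] yang 79.97 zax [ 2.e-04  4.e-04 -1.e+00] F [ 0.39  1.23 -0.  ] w 0.0236 t 3.65 j [-0.7   0.47  0.07  1.68 -0.04  0.99  0.77]
```

Call:
drive_tool --plan '[{"rx": 0.0, "ry": 0.0, "rz": 0.0, "x": 0.0, "y": 0.0, "z": -0.02, "fingers": 0.15}, {"rx": 0.0, "ry": 0.0, "rz": 0.0, "x": 0.0, "y": 0.0, "z": -0.05, "fingers": 0.15}, {"rx": 0.0, "ry": 0.0, "rz": 0.0, "x": 0.0, "y": 0.0, "z": -0.085, "fingers": 0.15}, {"rx": 0.0, "ry": 0.0, "rz": 0.0, "x": 0.0, "y": 0.0, "z": -0.1, "fingers": 0.15}, {"rx": 0.0, "ry": 0.0, "rz": 0.0, "x": 0.0, "y": 0.0, "z": -0.1, "fingers": 0.15}, {"rx": 0.0, "ry": 0.0, "rz": 0.0, "x": 0.0, "y": 0.0, "z": -0.1, "fingers": 0.15}]'

```text
time: 4.4
ee_pos: [0.5167, 0.3347, 0.2043]
eef_rot: [0.087, 0.996, -0.001, -0.001]
ft_force: [0.1, -1.4, -3.8]
width: 0.0235
```

```bash
python3 -c "
from go import *
rel(.4974,-.0991,.2058,98.1)"
```

```text
shift [-0.0565 -0.4306 -0.0009] turn [-0.0002 -0.0003 -0.0504] at [0.5167 0.3347 0.2043] yang 79.97 zax [-0.0017 -0.0013 -1.    ] F [ 0.06 -1.38 -3.79] w 0.0235 t 4.4 j [-0.71  0.37  0.08  1.6  -0.03  1.17  0.77]
```

Call:
drive_tool --plan '[{"rx": 0.0, "ry": 0.0, "rz": -0.003, "x": -0.003, "y": -0.025, "z": 0.0, "fingers": 0.15}, {"rx": 0.0, "ry": 0.0, "rz": -0.009, "x": -0.01, "y": -0.075, "z": 0.0, "fingers": 0.15}, {"rx": 0.0, "ry": 0.0, "rz": -0.014, "x": -0.016, "y": -0.125, "z": 0.0, "fingers": 0.15}, {"rx": 0.0, "ry": 0.0, "rz": -0.02, "x": -0.023, "y": -0.175, "z": 0.0, "fingers": 0.15}, {"rx": 0.0, "ry": 0.0, "rz": -0.026, "x": -0.03, "y": -0.225, "z": 0.0, "fingers": 0.15}, {"rx": 0.0, "ry": 0.0, "rz": -0.032, "x": -0.036, "y": -0.275, "z": 0.0, "fingers": 0.15}, {"rx": 0.0, "ry": 0.0, "rz": -0.038, "x": -0.043, "y": -0.325, "z": 0.0, "fingers": 0.15}, {"rx": 0.0, "ry": 0.0, "rz": -0.044, "x": -0.049, "y": -0.375, "z": 0.0, "fingers": 0.15}, {"rx": 0.0, "ry": 0.0, "rz": -0.049, "x": -0.055, "y": -0.415, "z": 0.0, "fingers": 0.15}, {"rx": 0.0, "ry": 0.0, "rz": -0.0504, "x": -0.0565, "y": -0.4306, "z": 0.0, "fingers": 0.15}, {"rx": 0.0, "ry": 0.0, "rz": -0.0504, "x": -0.0565, "y": -0.4306, "z": 0.0, "fingers": 0.15}, {"rx": 0.0, "ry": 0.0, "rz": -0.0504, "x": -0.0565, "y": -0.4306, "z": 0.0, "fingers": 0.15}]'

```text
time: 5.9
ee_pos: [0.4978, -0.0975, 0.2051]
eef_rot: [-0.071, 0.997, 0.0, -0.001]
ft_force: [-0.2, 0.1, -3.4]
width: 0.0241
```

```bash
python3 -c "
from go import *
rel(.4974,-.0991,.1468,98.1); c=cam('side'); save(c,'side3.png')
c=cam('top'); save(c,'top3.png')
rel(.4974,-.0991,.1468,98.1)"
```

```text
shift [ 0.0005 -0.0015  0.0583] turn [ 0.0001 -0.0002  0.0002] at [ 0.4978 -0.0975  0.2051] yang 98.17 zax [-1.1e-03  4.0e-04 -1.0e+00] F [-0.21  0.12 -3.42] w 0.0241 t 5.9 j [-0.19  0.14  0.32  1.89 -0.05  1.12  1.86]
shift [ 0.0007 -0.0016  0.0586] turn [ 0.0001 -0.0001  0.0003] at [ 0.4979 -0.0974  0.2054] yang 98.21 zax [-6.e-04  3.e-04 -1.e+00] F [ 0.2   0.6  -2.08] w 0.0237 t 6.0 j [-0.19  0.14  0.32  1.89 -0.05  1.12  1.86]
```

View pics/side3.png

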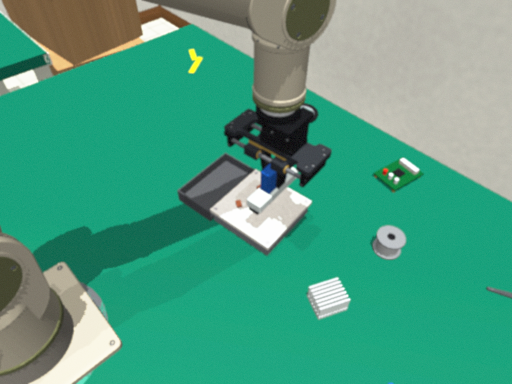

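View pics/top3.png

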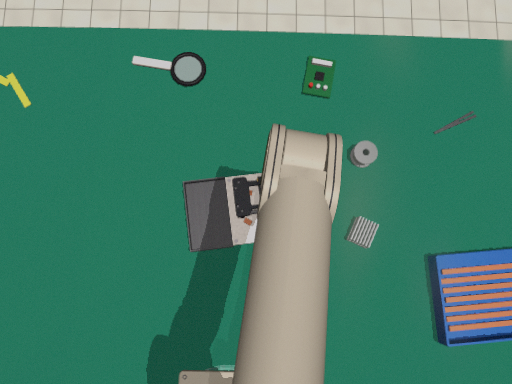

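The scraper is held level, with the handle at side (268,178), and both offcuts are on its trough side at top (248,193) and (248,222). I'll lower it to about 1 mm above the plate.

Call:
drive_tool --plan '[{"rx": 0.0, "ry": 0.0, "rz": 0.0, "x": 0.0, "y": -0.001, "z": 0.02, "fingers": 0.15}, {"rx": 0.0, "ry": 0.0, "rz": 0.0, "x": 0.0, "y": -0.001, "z": 0.04, "fingers": 0.15}, {"rx": 0.0, "ry": 0.0, "rz": 0.0, "x": 0.0, "y": -0.001, "z": 0.052, "fingers": 0.15}, {"rx": 0.0, "ry": 0.0, "rz": 0.0, "x": 0.0, "y": -0.001, "z": 0.057, "fingers": 0.15}, {"rx": 0.0, "ry": 0.0, "rz": 0.0, "x": 0.0, "y": -0.001, "z": 0.0585, "fingers": 0.15}, {"rx": 0.0, "ry": 0.0, "rz": 0.0, "x": 0.0, "y": -0.001, "z": 0.0585, "fingers": 0.15}, {"rx": 0.0, "ry": 0.0, "rz": 0.0, "x": 0.0, "y": -0.001, "z": 0.0585, "fingers": 0.15}]'

```text
time: 6.88
ee_pos: [0.4983, -0.0997, 0.1477]
eef_rot: [-0.071, 0.997, 0.0, 0.0]
ft_force: [-0.0, 0.4, -1.6]
width: 0.0237
```

```bash
python3 -c "
from go import *
rel(.4788,.0316,.1468,98.1); c=cam('side'); cv2.imwrite('pics/side4.png',cv2.resize(c['color'][140:260,170:330,::-1],None,fx=5,fy=5,interpolation=cv2.INTER_CUBIC))
rel(.4788,.0316,.1468,98.1)"
```

```text
shift [0.0008 0.1328 0.0009] turn [-0.      0.0001  0.    ] at [ 0.4983 -0.0997  0.1477] yang 98.11 zax [ 8.e-04  1.e-04 -1.e+00] F [-0.03  0.37 -1.56] w 0.0237 t 6.875 j [-0.18  0.21  0.32  1.95 -0.08  0.99  1.89]
shift [0.0007 0.1328 0.0008] turn [0.     0.0001 0.    ] at [ 0.4983 -0.0998  0.1476] yang 98.11 zax [ 8.e-04  1.e-04 -1.e+00] F [ 0.04 -0.15 -3.28] w 0.0238 t 6.925 j [-0.18  0.21  0.32  1.95 -0.08  0.99  1.89]
```

View pics/side4.png

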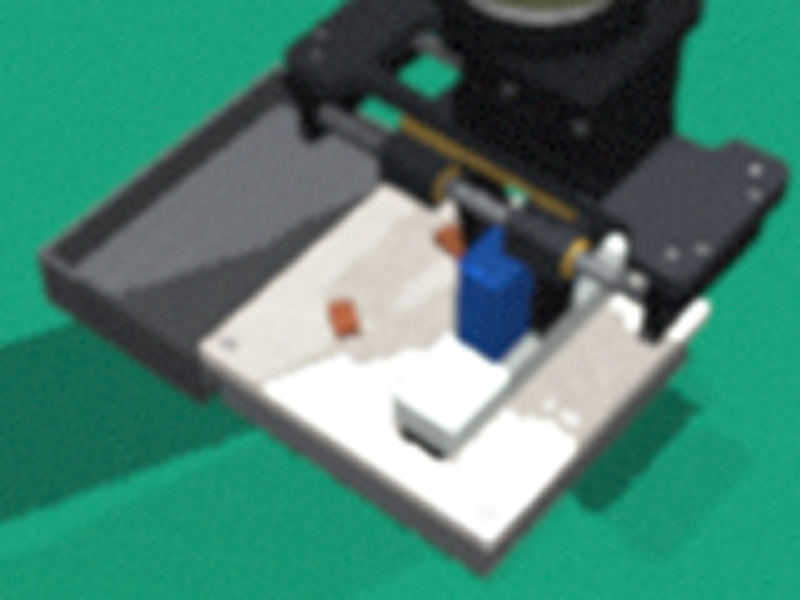

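The strip, at about (425,435) in the crop, is just above the plate behind both offcuts at (343,317) and (450,238). I'll wipe slowly.

Call:
drive_tool --plan '[{"rx": 0.0, "ry": 0.0, "rz": 0.0, "x": 0.0, "y": 0.006, "z": 0.0008, "fingers": 0.15}, {"rx": 0.0, "ry": 0.0, "rz": 0.0, "x": 0.0, "y": 0.014, "z": 0.001, "fingers": 0.15}, {"rx": 0.0, "ry": 0.0, "rz": 0.0, "x": 0.0, "y": 0.022, "z": 0.001, "fingers": 0.15}, {"rx": 0.0, "ry": 0.0, "rz": 0.0, "x": 0.0, "y": 0.03, "z": 0.001, "fingers": 0.15}, {"rx": 0.0, "ry": 0.0, "rz": 0.0, "x": 0.0, "y": 0.038, "z": 0.001, "fingers": 0.15}, {"rx": 0.0, "ry": 0.0, "rz": 0.0, "x": 0.0, "y": 0.046, "z": 0.001, "fingers": 0.15}, {"rx": 0.0, "ry": 0.0, "rz": 0.0, "x": 0.0, "y": 0.054, "z": 0.001, "fingers": 0.15}, {"rx": 0.0, "ry": 0.0, "rz": 0.0, "x": 0.0, "y": 0.062, "z": 0.001, "fingers": 0.15}, {"rx": 0.0, "ry": 0.0, "rz": 0.0, "x": 0.0, "y": 0.07, "z": 0.001, "fingers": 0.15}, {"rx": 0.0, "ry": 0.0, "rz": 0.0, "x": 0.0, "y": 0.07, "z": 0.001, "fingers": 0.15}]'

```text
time: 8.18
ee_pos: [0.4881, -0.0296, 0.1462]
eef_rot: [-0.071, 0.997, 0.0, -0.0]
ft_force: [0.3, 0.2, -2.5]
width: 0.0239
```

```bash
python3 -c "
from go import *
c=cam('side'); cv2.imwrite('pics/side5.png',cv2.resize(c['color'][140:260,170:330,::-1],None,fx=5,fy=5,interpolation=cv2.INTER_CUBIC))
rel(.4788,.0316,.1468,98.1)"
```

```text
shift [ 0.0005  0.0625 -0.0006] turn [0.     0.     0.0001] at [ 0.4881 -0.0302  0.1462] yang 98.15 zax [ 0.e+00  1.e-04 -1.e+00] F [-0.19 -0.34 -2.76] w 0.0236 t 8.225 j [-0.28  0.17  0.27  1.99 -0.05  0.98  1.73]
```

View pics/side5.png

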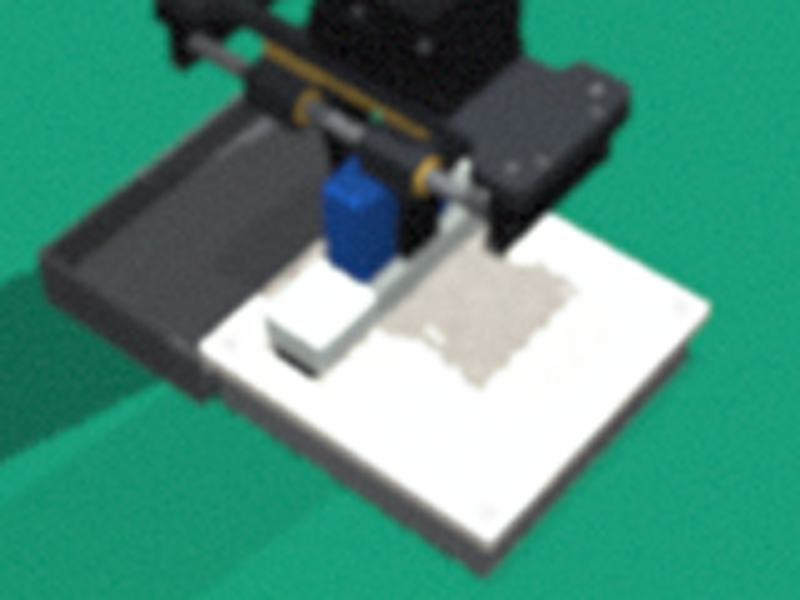

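The scraper is at mid-plate, with the foot's end at about (300,345), and there are no offcuts behind it. I'll continue over the edge.

Call:
drive_tool --plan '[{"rx": 0.0, "ry": 0.0, "rz": 0.0, "x": 0.0, "y": 0.006, "z": 0.0, "fingers": 0.15}, {"rx": 0.0, "ry": 0.0, "rz": 0.0, "x": 0.0, "y": 0.014, "z": 0.0, "fingers": 0.15}, {"rx": 0.0, "ry": 0.0, "rz": 0.0, "x": 0.0, "y": 0.022, "z": 0.0, "fingers": 0.15}, {"rx": 0.0, "ry": 0.0, "rz": 0.0, "x": 0.0, "y": 0.03, "z": 0.0, "fingers": 0.15}, {"rx": 0.0, "ry": 0.0, "rz": 0.0, "x": 0.0, "y": 0.038, "z": 0.0, "fingers": 0.15}, {"rx": 0.0, "ry": 0.0, "rz": 0.0, "x": 0.0, "y": 0.046, "z": 0.0, "fingers": 0.15}, {"rx": 0.0, "ry": 0.0, "rz": 0.0, "x": 0.0, "y": 0.054, "z": 0.0, "fingers": 0.15}, {"rx": 0.0, "ry": 0.0, "rz": 0.0, "x": 0.0, "y": 0.062, "z": 0.0, "fingers": 0.15}, {"rx": 0.0, "ry": 0.0, "rz": 0.0, "x": 0.0, "y": 0.07, "z": 0.0, "fingers": 0.15}, {"rx": 0.0, "ry": 0.0, "rz": 0.0, "x": 0.0, "y": 0.07, "z": 0.0, "fingers": 0.15}, {"rx": 0.0, "ry": 0.0, "rz": 0.0, "x": 0.0, "y": 0.07, "z": 0.0, "fingers": 0.15}]'

```text
time: 9.6
ee_pos: [0.4783, 0.0387, 0.1462]
eef_rot: [-0.071, 0.998, -0.0, 0.0]
ft_force: [-0.1, -0.4, -2.8]
width: 0.0235
```

Call:
drive_tool --plan '[{"rx": 0.0, "ry": 0.0, "rz": 0.0, "x": 0.0, "y": 0.0, "z": -0.02, "fingers": 0.15}, {"rx": 0.0, "ry": 0.0, "rz": 0.0, "x": 0.0, "y": 0.0, "z": -0.05, "fingers": 0.15}, {"rx": 0.0, "ry": 0.0, "rz": 0.0, "x": 0.0, "y": 0.0, "z": -0.06, "fingers": 0.15}, {"rx": 0.0, "ry": 0.0, "rz": 0.0, "x": 0.0, "y": 0.0, "z": -0.06, "fingers": 0.15}, {"rx": 0.0, "ry": 0.0, "rz": 0.0, "x": 0.0, "y": 0.0, "z": -0.06, "fingers": 0.15}]'

```text
time: 10.22
ee_pos: [0.4778, 0.0388, 0.2051]
eef_rot: [-0.071, 0.997, -0.0, -0.001]
ft_force: [-0.1, -0.3, -3.5]
width: 0.0237
```

```bash
python3 -c "
from go import *
c=cam('side'); save(c,'side6.png')
rel(.5165,.3365,.2062,80)"
```

```text
shift [-0.0804  0.2893 -0.0013] turn [-0.0001 -0.0003  0.0503] at [0.4777 0.0388 0.2051] yang 98.11 zax [-1.7e-03 -3.0e-04 -1.0e+00] F [-0.19  0.66 -2.88] w 0.0241 t 10.275 j [-0.38  0.08  0.21  1.96 -0.02  1.11  1.55]
```

View pics/side6.png

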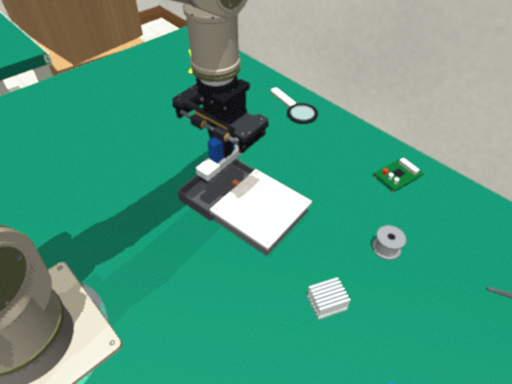

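The plate is clear and one offcut shows in the trough at (236,183). I'll carry the scraper back to its original free spot, then check for the second one.

Call:
drive_tool --plan '[{"rx": 0.0, "ry": 0.0, "rz": 0.004, "x": -0.007, "y": 0.025, "z": 0.0, "fingers": 0.15}, {"rx": 0.0, "ry": 0.0, "rz": 0.013, "x": -0.02, "y": 0.073, "z": 0.0, "fingers": 0.15}, {"rx": 0.0, "ry": 0.0, "rz": 0.021, "x": -0.034, "y": 0.122, "z": 0.0, "fingers": 0.15}, {"rx": 0.0, "ry": 0.0, "rz": 0.03, "x": -0.047, "y": 0.17, "z": 0.0, "fingers": 0.15}, {"rx": 0.0, "ry": 0.0, "rz": 0.038, "x": -0.061, "y": 0.219, "z": 0.0, "fingers": 0.15}, {"rx": 0.0, "ry": 0.0, "rz": 0.047, "x": -0.074, "y": 0.267, "z": 0.0, "fingers": 0.15}, {"rx": 0.0, "ry": 0.0, "rz": 0.05, "x": -0.08, "y": 0.289, "z": 0.0, "fingers": 0.15}, {"rx": 0.0, "ry": 0.0, "rz": 0.05, "x": -0.08, "y": 0.289, "z": 0.0, "fingers": 0.15}, {"rx": 0.0, "ry": 0.0, "rz": 0.05, "x": -0.08, "y": 0.289, "z": 0.0, "fingers": 0.15}]'

```text
time: 11.4
ee_pos: [0.5167, 0.335, 0.2054]
eef_rot: [0.086, 0.996, -0.001, -0.0]
ft_force: [-1.2, -1.0, -2.5]
width: 0.0238
```

```bash
python3 -c "
from m import *; from go import rel
rel(.5165,.3365,.1058,80)
c=report('top'); cv2.imwrite('pics/top7.png',cv2.resize(c['color'][150:270,160:320,::-1],None,fx=5,fy=5,interpolation=cv2.INTER_CUBIC))
c=report('side'); save(c,'side7.png')
"
```

```text
shift [0.0004 0.0015 0.0996] turn [-0.0002 -0.0001  0.0002] at [0.5167 0.335  0.2054] yang 80.08 zax [-9.0e-04 -1.4e-03 -1.0e+00] F [-1.25 -1.04 -2.49] w 0.0238 t 11.4 j [-0.7   0.37  0.06  1.6  -0.02  1.18  0.77]
white
top px [ 11. 140.] n 263 med [0.5055 0.2758 0.548 ] z [0.541 0.551] rect [511.8 280.2  72.1   7.5  36.8]
top px [  5. 146.] n 121 med [0.4978 0.2822 0.5496] z [0.547 0.551] rect [500.2 283.9  37.3   7.3  36. ]
top px [ 26. 270.] n 5304 med [0.3439 0.2086 0.6259] z [0.583 0.653] rect [373.4 230.6 216.3  46.3  35.3]
top px [262. 207.] n 4650 med [ 0.4913 -0.0672  0.0392] z [0.036 0.042] rect [492.8 -67.6 159.9 159.8   8.1]
top px [ 72. 209.] n 206 med [0.467  0.3444 0.1267] z [0.124 0.13 ] rect [467.9 344.2  33.1  30.2  80.2]
blue
copper
top px [217. 198.] n 35 med [0.5124 0.0402 0.0157] z [0.011 0.019] rect [511.9  40.1  11.3  14.5   1. ]
top px [226. 222.] n 37 med [0.4559 0.0176 0.0149] z [0.012 0.018] rect [457.3  18.3  17.3  10.7  12.7]
white
side px [160.  90.] n 277 med [0.5159 0.3277 0.1271] z [0.117 0.129] rect [571.1 422.6 272.3 151.5  64.1]
side px [261. 207.] n 4280 med [ 0.4862 -0.0745  0.0399] z [0.037 0.042] rect [506.8 -56.  196.  185.    8.1]
blue
side px [150.  82.] n 157 med [0.4909 0.327  0.159 ] z [0.135 0.18 ] rect [488.  312.   66.2  20.8  71.6]
 top of handle [488.  312.   66.2  20.8  71.6] [0.49124045 0.3276308  0.16024015]
copper
side px [235. 182.] n 32 med [0.5107 0.0404 0.0157] z [0.014 0.018] rect [508.9  31.3  38.9  14.7  71.8]
```

View pics/top7.png

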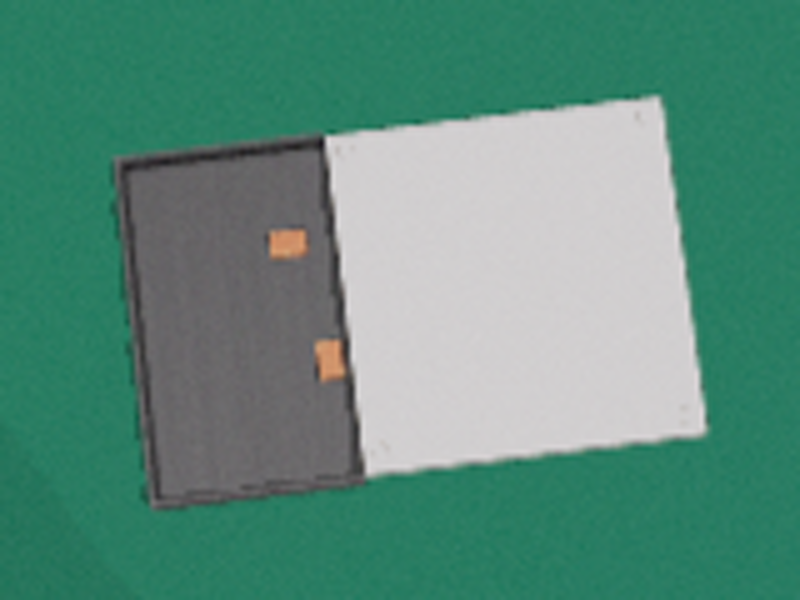

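View pics/side7.png

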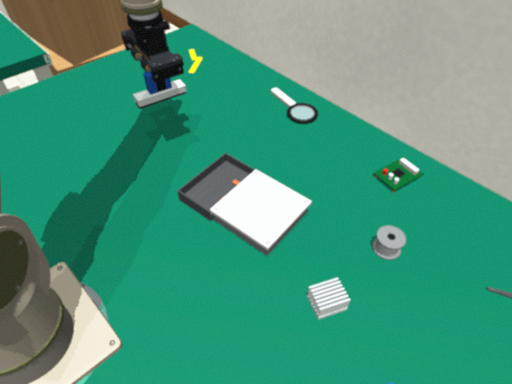

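Both offcuts lie flat on the trough floor, tops at z ≈ 15 mm, at crop (287,243) and (330,360). The plate is clear. Next I'll lower the scraper onto the bench.

Call:
drive_tool --plan '[{"rx": 0.0, "ry": 0.0, "rz": 0.0, "x": 0.0, "y": 0.0, "z": 0.03, "fingers": 0.15}, {"rx": 0.0, "ry": 0.0, "rz": 0.0, "x": 0.0, "y": 0.0, "z": 0.06, "fingers": 0.15}, {"rx": 0.0, "ry": 0.0, "rz": 0.0, "x": 0.0, "y": 0.0, "z": 0.08, "fingers": 0.15}, {"rx": 0.0, "ry": 0.0, "rz": 0.0, "x": 0.0, "y": 0.0, "z": 0.09, "fingers": 0.15}, {"rx": 0.0, "ry": 0.0, "rz": 0.0, "x": 0.0, "y": 0.0, "z": 0.096, "fingers": 0.15}, {"rx": 0.0, "ry": 0.0, "rz": 0.0, "x": 0.0, "y": 0.0, "z": 0.098, "fingers": 0.15}, {"rx": 0.0, "ry": 0.0, "rz": 0.0, "x": 0.0, "y": 0.0, "z": 0.098, "fingers": 0.15}, {"rx": 0.0, "ry": 0.0, "rz": 0.0, "x": 0.0, "y": 0.0, "z": 0.098, "fingers": 0.15}]'

```text
time: 12.5
ee_pos: [0.517, 0.3365, 0.1089]
eef_rot: [0.086, 0.996, 0.0, 0.0]
ft_force: [0.2, -0.1, -2.3]
width: 0.0238
```

```bash
python3 -c "
from go import *
rel(.5165,.3365,.1058,80)"
```

```text
shift [ 0.0005 -0.0001  0.0031] turn [0.0001 0.0001 0.0003] at [0.517  0.3365 0.1089] yang 80.12 zax [ 8.e-04  6.e-04 -1.e+00] F [ 0.18 -0.06 -2.28] w 0.0238 t 12.5 j [-0.7   0.47  0.06  1.68 -0.03  0.99  0.77]
```

Call:
drive_tool --plan '[{"rx": 0.0, "ry": 0.0, "rz": 0.0, "x": 0.0, "y": 0.0, "z": 0.0015, "fingers": 0.15}, {"rx": 0.0, "ry": 0.0, "rz": 0.0, "x": 0.0, "y": 0.0, "z": 0.003, "fingers": 0.15}, {"rx": 0.0, "ry": 0.0, "rz": 0.0, "x": 0.0, "y": 0.0, "z": 0.003, "fingers": 0.15}, {"rx": 0.0, "ry": 0.0, "rz": 0.0, "x": 0.0, "y": 0.0, "z": 0.003, "fingers": 0.15}]'

```text
time: 13.0
ee_pos: [0.5168, 0.3364, 0.1058]
eef_rot: [0.086, 0.996, 0.0, 0.0]
ft_force: [-1.5, -2.1, 5.7]
width: 0.0237
```

```bash
python3 -c "
from go import *
rel(.5165,.3365,.1058,80)"
```

```text
shift [0.0003 0.0001 0.    ] turn [0.0001 0.     0.0003] at [0.5168 0.3364 0.1058] yang 80.12 zax [ 3.e-04  3.e-04 -1.e+00] F [-1.52 -2.06  5.71] w 0.0237 t 13.0 j [-0.7   0.48  0.06  1.68 -0.03  0.99  0.77]
```

The force reads +5.7 N, so the scraper is seated on the bench. I'll release it slowly and lift straight up.

Call:
drive_tool --plan '[{"rx": 0.0, "ry": 0.0, "rz": 0.0, "x": 0.0, "y": 0.0, "z": 0.0, "fingers": 0.35}, {"rx": 0.0, "ry": 0.0, "rz": 0.0, "x": 0.0, "y": 0.0, "z": 0.0, "fingers": 0.6}, {"rx": 0.0, "ry": 0.0, "rz": 0.0, "x": 0.0, "y": 0.0, "z": 0.0, "fingers": 1.0}, {"rx": 0.0, "ry": 0.0, "rz": 0.0, "x": 0.0, "y": 0.0, "z": 0.0, "fingers": 1.0}, {"rx": 0.0, "ry": 0.0, "rz": 0.0, "x": 0.0, "y": 0.0, "z": 0.0, "fingers": 1.0}, {"rx": 0.0, "ry": 0.0, "rz": 0.0, "x": 0.0, "y": 0.0, "z": 0.0, "fingers": 1.0}]'

```text
time: 13.75
ee_pos: [0.5167, 0.3363, 0.1053]
eef_rot: [0.086, 0.996, 0.0, 0.0]
ft_force: [0.5, 0.0, -0.1]
width: 0.0727
```

Call:
drive_tool --plan '[{"rx": 0.0, "ry": 0.0, "rz": 0.0, "x": 0.0, "y": 0.0, "z": -0.02, "fingers": 1.0}, {"rx": 0.0, "ry": 0.0, "rz": 0.0, "x": 0.0, "y": 0.0, "z": -0.06, "fingers": 1.0}, {"rx": 0.0, "ry": 0.0, "rz": 0.0, "x": 0.0, "y": 0.0, "z": -0.11, "fingers": 1.0}, {"rx": 0.0, "ry": 0.0, "rz": 0.0, "x": 0.0, "y": 0.0, "z": -0.15, "fingers": 1.0}, {"rx": 0.0, "ry": 0.0, "rz": 0.0, "x": 0.0, "y": 0.0, "z": -0.15, "fingers": 1.0}, {"rx": 0.0, "ry": 0.0, "rz": 0.0, "x": 0.0, "y": 0.0, "z": -0.15, "fingers": 1.0}]'

```text
time: 14.5
ee_pos: [0.5166, 0.3362, 0.2558]
eef_rot: [0.086, 0.996, 0.0, 0.0]
ft_force: [-0.2, 0.4, -1.2]
width: 0.0871
```

```bash
python3 -c "
from m import *; from go import rel
rel(.5165,.3365,.1058,80)
report('top')
c=report('side'); save(c,'side8.png')
"
```

```text
shift [0.0002 0.0002 0.15  ] turn [0.0001 0.0001 0.0003] at [0.5166 0.3362 0.2558] yang 80.11 zax [ 4.e-04  4.e-04 -1.e+00] F [-0.17  0.41 -1.16] w 0.0871 t 14.5 j [-0.7   0.33  0.07  1.54 -0.02  1.27  0.76]
white
top px [ 90. 206.] n 251 med [0.4743 0.3402 0.0274] z [0.024 0.03 ] rect [516.1 335.3  32.  129.   79. ]
top px [262. 207.] n 4646 med [ 0.4915 -0.0672  0.0392] z [0.036 0.043] rect [492.8 -67.4 159.8 159.4   8.1]
top px [ 26. 293.] n 5896 med [0.3222 0.1925 0.659 ] z [0.631 0.676] rect [347.4 214.  184.7  51.2  35.9]
blue
copper
top px [217. 198.] n 36 med [0.5127 0.0403 0.0144] z [0.011 0.018] rect [512.   40.1  12.   14.4   1.5]
top px [226. 222.] n 37 med [0.4559 0.0175 0.0145] z [0.011 0.018] rect [457.2  18.5  17.1  10.9  15.2]
white
side px [165. 122.] n 249 med [0.4995 0.3303 0.0276] z [0.023 0.03 ] rect [528.7 335.3 156.3  63.3   7.3]
side px [261. 207.] n 4278 med [ 0.4863 -0.0741  0.04  ] z [0.037 0.042] rect [506.6 -55.7 194.9 184.6   8. ]
blue
side px [163. 112.] n 420 med [0.5112 0.3268 0.0649] z [0.036 0.081] rect [513.9 334.7  27.1  58.7  81.2]
 top of handle [513.6 334.6  26.3  58.5  84.1] [0.51266247 0.33220011 0.07815423]
copper
side px [235. 182.] n 32 med [0.5108 0.0401 0.0161] z [0.013 0.018] rect [508.5  30.4  39.   14.8  71. ]
```

View pics/side8.png

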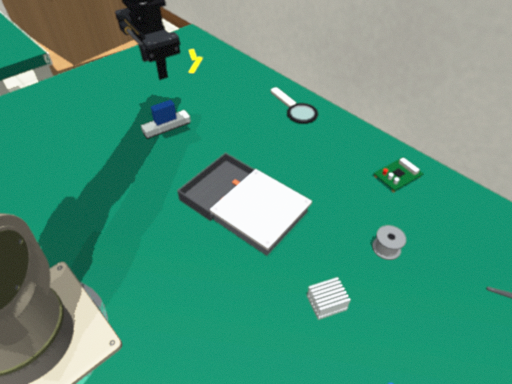

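The scraper stands upright at (165,118) with its handle top at z ≈ 79 mm. The gripper is clear, the plate is empty, and both offcuts are in the trough. I'm handing the job in.

```bash
python3 -c "
from bench import workorder; print(workorder.close_job())"
```

```text
the job is handed in; nothing more can be done
None
```

The job is done and handed in at about 14.5 s of the 45 s allowed. I gripped the scraper by its handle and wiped both offcuts into the trough in one slow pass about 1 mm above the plate. Then I stood the scraper upright on the bench where it had started, let go and backed off.

**Last checks:**
- **Offcuts:** the top camera shows both lying flat on the trough floor, with their tops at z ≈ 15 mm. The side camera saw only one, because the plate edge hides the other. The plate itself is empty. They were pushed only by the strip; the gripper stayed well above them.
- **Scraper:** it stands upright, with its handle top at about 78 mm and its foot top at about 28 mm. The gripper is fully open 150 mm above the release height.
- **Forces:** the highest reading was 5.7 N, when the scraper was set down on the bench.

**What failed or disagreed:**
- The first move call was refused by validation and nothing moved; giving every key in each row fixed it.
- In the last check the arm hid the handle from the top camera, so its height comes from the side camera alone.
- The plate network's centre was about 50 mm off the fitted rectangle, which fits if it counted the trough as part of the plate. I used the fitted rectangle, whose sides came out at 160 x 159 mm.

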